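# Lay out the used gauges by size

## Robot

A 6-joint arm with a two-finger parallel gripper is mounted at the origin on the work surface. World frame = base frame: x ahead of the robot, y to its left, z up, the work surface at z = 0. Lengths are in m, angles in rad, forces in N, time in s.
With the tool pointing down it reaches from about 0.25 to 0.725 m from the base axis. Payload 4 kg.
Tool frame: the origin (TCP) lies on the centre line of the jaws, within the pads' length; the fingertips stand 22 mm ahead of it and the grasp point (between the pads) lies 3 mm ahead of it; z points along the fingers, y is the line along which they close (so a half turn about z gives the same grasp; the last joint's range is limited). The gripper opens to 85 mm and grips with 20 to 120 N. Pads are 22 mm wide; open, the fingers measure 114 mm over their backs; the gripper's body (76 mm by 85 mm) begins 54 mm behind the grasp point. The pads swing forward as they close: fully open they stand 13 mm farther back than shut.
Start: joints at [-1.342, 0.241, 0.005, 1.335, 0, 1.571], TCP at [0.113, -0.487, 0.253] pointing down, gripper open.
Joint ranges: [-2.72, 2.72], [-1.05, 1.87], [-1.09, 1.28], [-1.99, 2.15], [-1.42, 1.44], [-3.14, 3.14]. Speed limits (rad/s): [2.79, 2.79, 3.14, 3.14, 3.14, 3.14].

## Interface

Orientations are given as a unit quaternion [x, y, z, w].
In Python, from workcell import bot gives the robot as it stands.
- The arm moves only by the shell command python3 -m inch 'ROWS'. ROWS is JSON, one flat list of numbers, 7 for each row, row after row: the shift along the world's x, y, z in mm, then the turn, a rotation vector about the world's x, y, z in rad, then the opening in per cent of the stroke, from 0 (shut) to 100 (fully open). A call has 1 to 8 rows; each row is the pose to reach, as a shift and turn from the pose commanded when the call began; what a row does not reach only later rows make up. A row lasts 1/12 s, in which the tool goes at most 41.7 mm and 7.16 degrees, less where a joint would pass 70% of its speed; a pose out of reach is approached as far as the arm can. A call with a gripper value outside its range is refused whole. The fingers move at their own pace and stop on an object; the grip force is fixed at half the most. Time passes only in rows, so rows that repeat a pose let the fingers close. It gives the time, the measured TCP pose, the force, the opening and the grip force at its end, in the units of the state.
- bot.get_obs(): the state, without advancing time (a new reading comes with each control period).
- bot.camera(name): name is "scene" or "top" or "wrist"; returns the picture (420x560x3 uint8, blue, green, red); there is no depth.
- bot.camera_info(name): a dict with "intrinsics" (3x3 intrinsics, pixels), "camera_from_world" (4x4, takes a point from world to camera coordinates); the wrist camera has in their place "hand_eye" (4x4, takes a point from camera to tool coordinates, whose origin is the TCP and whose axes are the flange's). Camera axes: x right, y down, z forward; pixel columns grow to the right and rows downward; lengths in m; the calibration is good to about 2 mm. A picture is of the moment at which its call begins: read the wrist's pose just before it. camera_info takes no time and is no camera call.
- bot.job_done(): hands the job in; it is judged then, once.
Trained networks look in the newest picture that a camera, given by its name, has taken for a name from the list of things; names that differ only in an ending like _2 or _b are one class to them, and where a whole thing is asked for, a point or a joint stands for the part that bears it (a point fixed in the world has none). Each returns a list of dicts, best first, with "confidence" (0 to 1); they miss things now and then, are a little off and sometimes report something else, mostly with a low value. They report only what shows in the picture. A call takes as long as a camera call. They do not tell look-alikes from the thing itself.
- bot.silhouettes(camera, target): "mask" (420x560 bool, what is visible of it) and "uv" ([column, row] in pixels, amid what is visible of it).
- bot.spot_point(camera, target): "uv" ([column, row] in pixels: a listed point, or the origin of a listed thing).
The state is a dict: "clock": time; "joint_pos": joint angles; "joint_vel": joint speeds; "tau": joint torques, N m; "eef_pos": TCP position; "tool_rot": TCP orientation; "ft_force": force on the tool from outside, world axes, zero at the start; "ft_torque": the same for the moment, N m; "grip_width": finger opening in m; "grasp_force": force on a finger pad.
Only numpy, scipy, OpenCV 4.12 (cv2) and the standard library are available. Lean on these libraries where they do the work, as an engineer would, in place of code of your own. Each camera call takes 0.05 s, during which the arm holds its last target. There are 200 camera calls.

## Task

Take the four round dashboard gauges out of the low open carton and line them up for the sale picture on the row of pads: one on the middle of each pad, lying flat with the dial up, in order of size from the smallest on the red pad to the largest on the pad at the other end. Never tip a gauge over, and leave the glass jar and the relay where they are.

Things in the scene. Friction and masses are not known exactly. Their poses are not given: they have to be found in the camera images.
- gauge_36_center (a point): smallest gauge: black bezel, white dial, red needle; 36 mm across over the bezel, 40 mm tall, round. The bezel is its top 14 mm; the can below is 4 mm less across. This point is its centre, 20 mm above its underside; z points out of the dial (up). It starts on the 5 mm floor of a fixed open carton (290 mm square, walls 45 mm tall), 30 mm or more clear of walls and other gauges.
- gauge_44_center (a point): second smallest gauge: brass bezel, black dial, yellow needle; 44 mm across over the bezel, 40 mm tall, round. The bezel is its top 14 mm; the can below is 4 mm less across. This point is its centre, 20 mm above its underside; z points out of the dial (up). It starts on the 5 mm floor of a fixed open carton (290 mm square, walls 45 mm tall), 30 mm or more clear of walls and other gauges.
- gauge_52_center (a point): second largest gauge: bright steel bezel, green dial, white needle; 52 mm across over the bezel, 40 mm tall, round. The bezel is its top 14 mm; the can below is 4 mm less across. This point is its centre, 20 mm above its underside; z points out of the dial (up). It starts on the 5 mm floor of a fixed open carton (290 mm square, walls 45 mm tall), 30 mm or more clear of walls and other gauges.
- gauge_60_center (a point): largest gauge: pale aluminium bezel, black dial, white needle; 60 mm across over the bezel, 40 mm tall, round. The bezel is its top 14 mm; the can below is 4 mm less across. This point is its centre, 20 mm above its underside; z points out of the dial (up). It starts on the 5 mm floor of a fixed open carton (290 mm square, walls 45 mm tall), 30 mm or more clear of walls and other gauges.
- pad_red: Red round flat pad, 70 mm across, 4 mm thick, fixed on a fixed wooden board 350 x 100 x 12 mm; origin at the centre of its underside, 12 mm above the table, so its top is 16 mm above the table. It is at one end of the row, which end varies. The four pads form one straight row down the middle of the board, 77 mm from centre to centre.
- pad_mid1: Grey round flat pad, 70 mm across, 4 mm thick, fixed on a fixed wooden board 350 x 100 x 12 mm; origin at the centre of its underside, 12 mm above the table, so its top is 16 mm above the table. It is one of the two middle pads of the row; which of them is nearer the red pad varies, go by the positions.
- pad_mid2: Grey round flat pad, 70 mm across, 4 mm thick, fixed on a fixed wooden board 350 x 100 x 12 mm; origin at the centre of its underside, 12 mm above the table, so its top is 16 mm above the table. It is one of the two middle pads of the row; which of them is nearer the red pad varies, go by the positions.
- pad_end: Grey round flat pad, 70 mm across, 4 mm thick, fixed on a fixed wooden board 350 x 100 x 12 mm; origin at the centre of its underside, 12 mm above the table, so its top is 16 mm above the table. It is at the end of the row opposite to the red pad.
- jar: Closed amber glass jar with a steel cap, loose, 60 mm across, 75 mm tall; origin at the centre of its underside. To be left alone.
- relay: Brown-red relay box on a steel foot, loose, 50 x 40 mm, about 35 mm tall; origin at the centre of its underside. To be left alone.
Not all that is in view belongs to the job. Leave any purple look-alike of the part that bears gauge_44_center alone.

How it is judged:
By the outcome, as a careful person would: the job done as asked, in the order asked, and still so for the second after the job is handed in, with the robot touching nothing.
It also fails if it takes over 120 s, if anything falls off the work surface, if the arm or the gripper's body presses on something with over 40 N, if the wrist force passes 120 N, or if a joint passes its speed limit or range.

## Working session

There is one attempt and no reset: what is moved stays moved. The work goes in short steps, Python scripts to look and compute and a shell command to move; the robot and the scene stay as the last step left them, time stands still between calls to the robot, and variables do not carry over. Pictures are saved under pics/ and viewed, at most 16 in all, crops included, and the job is handed in when it is done.

```bash
mkdir -p pics; ls; cat > h.py <<'E'
import numpy as np,cv2
from workcell import bot
from scipy.spatial.transform import Rotation as R
def cam(name):
    i=bot.camera_info(name);K=np.array(i["intrinsics"])
    if "camera_from_world" in i: T=np.array(i["camera_from_world"])
    else:
        o=bot.get_obs();W=np.eye(4);W[:3,:3]=R.from_quat(o["tool_rot"]).as_matrix();W[:3,3]=o["eef_pos"]
        T=np.linalg.inv(W@np.array(i["hand_eye"]))
    return K,T
def atz(KT,uv,z):
    K,T=KT;C=np.linalg.inv(T);d=C[:3,:3]@np.linalg.inv(K)@[uv[0],uv[1],1.];c=C[:3,3]
    return c+d*(z-c[2])/d[2]
E
python3 - <<'E'
from h import *
o=bot.get_obs();print(o)
for n in["top","scene"]:
    KT=cam(n);im=bot.camera(n);cv2.imwrite(f"pics/{n}0.png",im)
    print(n,KT[0].round(1).tolist(),np.linalg.inv(KT[1])[:3,3].round(3))
    if n=="top":
        for t,z in[("gauge_36_center",.025),("gauge_44_center",.025),("gauge_52_center",.025),("gauge_60_center",.025),("pad_red",.012),("pad_mid1",.012),("pad_mid2",.012),("pad_end",.012),("jar",0),("relay",0)]:
            for d in bot.spot_point(n,t):print(t,round(d["confidence"],2),np.round(d["uv"],1),atz(KT,d["uv"],z).round(4))
E
```

```text
pics
{'clock': 0.0, 'joint_pos': array([-1.34201361e+00,  2.41429725e-01,  3.74125588e-03,  1.33517388e+00,
       -1.18588256e-05,  1.57081345e+00]), 'joint_vel': array([ 1.43714651e-04, -5.79814575e-04, -1.27401650e-04,  5.53286691e-04,
       -7.91553878e-05, -5.83365040e-04]), 'tau': array([ 1.01026173e-03, -3.72319043e+01,  2.52408153e+01,  1.68149936e-02,
        1.85698118e-04,  2.38213012e-06]), 'eef_pos': array([ 0.11326394, -0.4864189 ,  0.25241102]), 'tool_rot': array([ 9.93464886e-01,  1.14133484e-01, -1.23809590e-04, -1.02558322e-03]), 'ft_force': array([ 1.01095746,  0.27587475, -0.14801552]), 'ft_torque': array([-0.00249967,  0.01709646,  0.00502817]), 'grasp_force': 0.0, 'grip_width': 0.08567450023874153}
top [[512.8, 0.0, 290.4], [0.0, 512.8, 210.5], [0.0, 0.0, 1.0]] [0.392 0.012 1.063]
gauge_36_center 0.53 [423.5 266.9] [ 0.4761 -0.2672  0.025 ]
gauge_44_center 0.73 [370.2 200.5] [ 0.6179 -0.1693  0.025 ]
gauge_44_center 0.73 [386.9 128.9] [ 0.773  -0.2165  0.025 ]
gauge_52_center 0.71 [426.7 215.8] [ 0.5808 -0.2837  0.025 ]
pad_red 0.64 [199.4 295.1] [0.4392 0.1882 0.012 ]
pad_mid1 0.98 [198.2 219.2] [0.5955 0.1897 0.012 ]
pad_mid1 0.93 [200.9 257.8] [0.5147 0.1846 0.012 ]
pad_mid1 0.37 [424.5 214.3] [ 0.5866 -0.2831  0.012 ]
pad_mid2 0.98 [198.2 219.2] [0.5955 0.1897 0.012 ]
pad_mid2 0.93 [200.9 257.8] [0.5147 0.1846 0.012 ]
pad_mid2 0.37 [424.5 214.3] [ 0.5866 -0.2831  0.012 ]
pad_end 0.82 [196.2 185.4] [0.6683 0.1935 0.012 ]
jar 0.62 [267.1 137.3] [0.7734 0.0407 0.    ]
relay 0.71 [309.2 131.1] [ 0.7839 -0.0517  0.    ]
scene [[461.0, 0.0, 285.3], [0.0, 461.0, 215.9], [0.0, 0.0, 1.0]] [1.071 0.358 0.657]
```

```bash
python3 -c "
import cv2
a=cv2.imread('pics/top0.png');cv2.imwrite('pics/top0c.png',cv2.resize(a[100:350,150:480],None,fx=2.4,fy=2.4,interpolation=2))"
```

```text
(no output)
```

View pics/top0c.png

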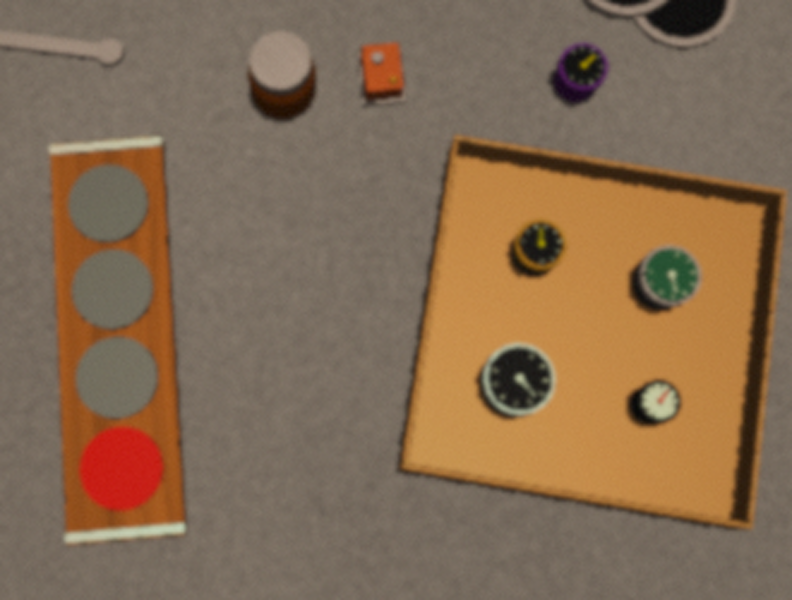

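View pics/scene0.png

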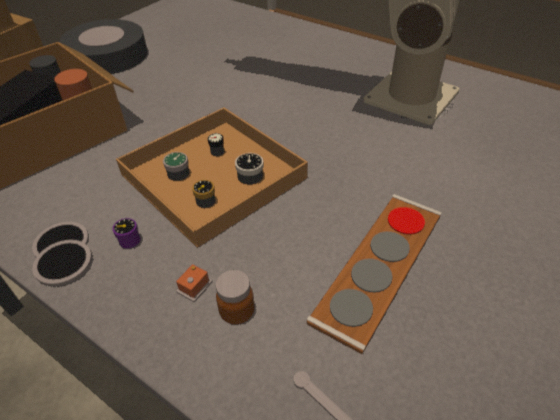

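The top view (full-frame pixels) shows the red pad at about (200,295), with grey pads at (198,257), (197,220) and (195,185).

Possible mix-ups for each gauge:
- **44:** the brass one in the carton at (375,202), or the purple one outside at (392,128). I choose brass.
- **60:** the pale one with a black dial at (366,258), or the black discs at (435,105). I choose the one in the carton.
- **36:** the white dial at (425,267).
- **52:** the green dial at (429,215).

The closing direction will be world y, so first I turn the tool about +2.9 rad while moving over the carton.

```bash
python3 -m inch '[140,85,0,0,0,0.95,100,140,85,0,0,0,0.95,100,140,85,0,0,0,0.95,100,140,85,0,0,0,0.95,100,140,85,0,0,0,0.95,100,140,85,0,0,0,0.95,100,140,85,0,0,0,0.95,100,140,85,0,0,0,0.95,100]' && python3 -m inch '[140,85,0,0,0,0.98,100,140,85,0,0,0,0.98,100,140,85,0,0,0,0.98,100,140,85,0,0,0,0.98,100,140,85,0,0,0,0.98,100,140,85,0,0,0,0.98,100,140,85,0,0,0,0.98,100,140,85,0,0,0,0.98,100]' && python3 -m inch '[110,80,10,0,0,0.98,100,110,80,10,0,0,0.98,100,110,80,10,0,0,0.98,100,110,80,10,0,0,0.98,100,110,80,10,0,0,0.98,100,110,80,10,0,0,0.98,100,110,80,10,0,0,0.98,100,110,80,10,0,0,0.98,100]'
cat >> h.py <<'E'
G=["gauge_36_center","gauge_44_center","gauge_52_center","gauge_60_center"]
def look(n,tag=None,ts=G,z=.025):
    KT=cam(n);im=bot.camera(n)
    if tag:cv2.imwrite(f"pics/{tag}.png",im)
    for t in ts:
        for d in bot.spot_point(n,t)[:2]:print("pt",t,round(d["confidence"],2),np.round(d["uv"],1),atz(KT,d["uv"],z).round(4))
        for d in bot.silhouettes(n,t)[:2]:
            c,r=cv2.minEnclosingCircle(np.argwhere(d["mask"])[:,::-1].astype(np.float32))
            print("  sil",round(d["confidence"],2),np.round(c,1),round(r,1),"at+20mm",atz(KT,c,z+.02).round(4))
    return KT,im
E
python3 - <<'E'
from h import *
print(bot.get_obs()["joint_pos"].round(2));look("wrist","w1")
E
```

```text
clock: 1.27
eef_pos: [0.2539, -0.4016, 0.2534]
tool_rot: [0.829, 0.559, -0.0, 0.0]
ft_force: [-0.6, -0.2, 0.0]
grip_width: 0.0855
grasp_force: 0.0
clock: 1.93
eef_pos: [0.3939, -0.3166, 0.2532]
tool_rot: [0.469, 0.883, -0.0, -0.0]
ft_force: [0.3, 0.3, 0.4]
grip_width: 0.0858
grasp_force: 0.0
clock: 2.6
eef_pos: [0.5036, -0.2367, 0.2632]
tool_rot: [-0.002, 1.0, 0.0, -0.0]
ft_force: [0.1, 0.4, 0.9]
grip_width: 0.085
grasp_force: 0.0
[-0.44  0.35  0.18  1.4  -0.   -0.44]
pt gauge_36_center 0.91 [251.1 151.7] [ 0.475  -0.2673  0.025 ]
  sil 0.65 [253.5 153.7] 17.5 at+20mm [ 0.4748 -0.2633  0.045 ]
pt gauge_44_center 0.82 [332.1 271.6] [ 0.6155 -0.1742  0.025 ]
  sil 0.93 [331.5 270. ] 23.6 at+20mm [ 0.6034 -0.1785  0.045 ]
  sil 0.69 [284.  357.5] 9.1 at+20mm [ 0.7198 -0.2306  0.045 ]
pt gauge_52_center 0.96 [237.4 241. ] [ 0.5772 -0.2851  0.025 ]
  sil 0.55 [237.7 245.5] 26.6 at+20mm [ 0.5745 -0.2822  0.045 ]
pt gauge_60_center 0.8 [358.5 173.7] [ 0.4983 -0.1509  0.025 ]
  sil 0.94 [361.  174.5] 31.5 at+20mm [ 0.4956 -0.1532  0.045 ]
```

View pics/w1.png

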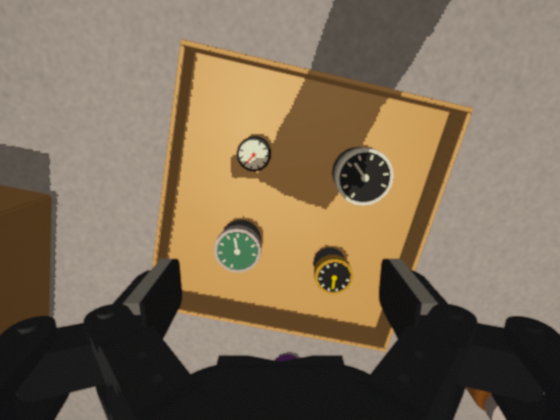

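The wrist view shows the dial centres at 36 (254,153), 60 (364,177), 52 (237,250) and 44, brass, at (333,276). The purple one is only just visible at (288,357). I'll refine the circles and check the brass choice in a crop.

```bash
cat >> h.py <<'E'
def circ(KT,im,uv,D,z):
    "bezel-rim circle near pixel uv, diameter D at height z"
    K,T=KT;p=atz(KT,uv,z);dep=(T@[*p,1])[2];r=K[0,0]*D/2/dep
    S=4;u,v=np.round(uv).astype(int);w=int(r*1.6);x0,y0=max(u-w,0),max(v-w,0)
    c=cv2.resize(im[y0:v+w,x0:u+w],None,fx=S,fy=S,interpolation=cv2.INTER_CUBIC)
    g=cv2.cvtColor(c,cv2.COLOR_BGR2GRAY)
    h=cv2.HoughCircles(cv2.GaussianBlur(g,(0,0),3),cv2.HOUGH_GRADIENT_ALT,1.5,5,param1=100,param2=.3,minRadius=int(S*r*.92),maxRadius=int(S*r*1.1))
    out=[]
    if h is not None:
        for a,b,q in h.reshape(-1,3)[:3]:
            q_=((a+.5)/S-.5+x0,(b+.5)/S-.5+y0);out.append((np.round(q_,1),round(q/S/r,2),atz(KT,q_,z).round(4)))
            cv2.circle(c,(int(a),int(b)),int(q),(255,0,255),1)
    return out,c
E
python3 - <<'E'
from h import *
KT=cam("wrist");print(np.linalg.inv(KT[1])[:3].round(3),KT[0][0])
im=cv2.imread("pics/w1.png");T=[]
for uv,D in[((254,153),.036),((333,276),.044),((237,250),.052),((364,177),.06)]:
    o,c=circ(KT,im,uv,D,.045);print(D,atz(KT,uv,.045).round(4));[print("  ",*x) for x in o];T.append(cv2.resize(c,(300,300)))
cv2.imwrite("pics/c1.png",np.vstack([np.hstack(T[:2]),np.hstack(T[2:])]))
KT=cam("top");im=cv2.imread("pics/top0.png")
for uv,D in[((200,295),.07),((198,257),.07),((197,220),.07),((195,185),.07)]:
    o,c=circ(KT,im,uv,D,.016);print(D,atz(KT,uv,.016).round(4));[print("  ",*x) for x in o]
E
```

```text
[[ 0.003  0.963  0.27   0.435]
 [ 1.    -0.003 -0.    -0.237]
 [ 0.001  0.27  -0.963  0.382]] [331.99649796   0.         279.9678668 ]
0.036 [ 0.4737 -0.2629  0.045 ]
   [253.8 152.4] 1.01 [ 0.4731 -0.2631  0.045 ]
0.044 [ 0.6112 -0.1776  0.045 ]
0.052 [ 0.5793 -0.2841  0.045 ]
0.06 [ 0.4986 -0.1501  0.045 ]
   [362.2 176.4] 1.0 [ 0.498 -0.152  0.045]
0.07 [0.4391 0.1863 0.016 ]
0.07 [0.5161 0.1899 0.016 ]
0.07 [0.5931 0.1915 0.016 ]
0.07 [0.6682 0.1953 0.016 ]
```

View pics/c1.png

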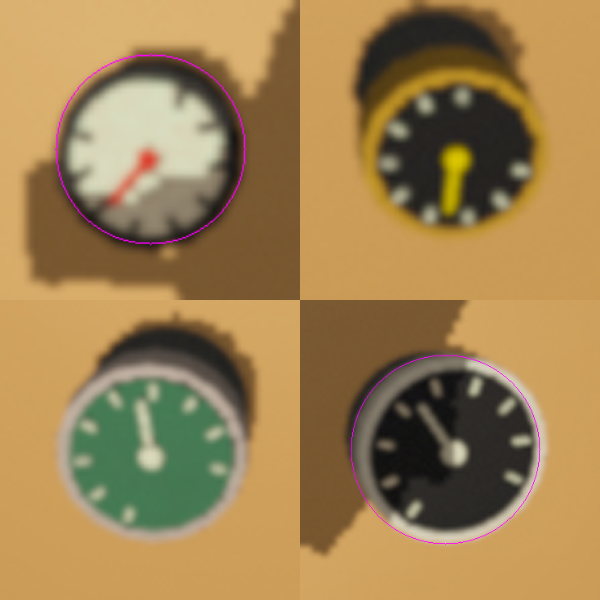

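All four are confirmed. The brass bezel with a yellow needle is the right 44. Next I hover low over gauge 36.

```bash
python3 -m inch '[-30,-26,-133,0,0,0,65,-30,-26,-133,0,0,0,65,-30,-26,-133,0,0,0,65,-30,-26,-133,0,0,0,65,-30,-26,-133,0,0,0,65,-30,-26,-133,0,0,0,65]'
python3 - <<'E'
from h import *
look("wrist","w2",G[:1])
E
```

```text
clock: 3.55
eef_pos: [0.473, -0.2629, 0.13]
tool_rot: [0.002, 1.0, 0.0, -0.001]
ft_force: [0.7, -0.2, 0.5]
grip_width: 0.0552
grasp_force: 0.0
pt gauge_36_center 0.66 [275.8 217.1] [ 0.4753 -0.2656  0.025 ]
  sil 0.64 [277.7 219.7] 30.9 at+20mm [ 0.4708 -0.2641  0.045 ]
```

View pics/w2.png

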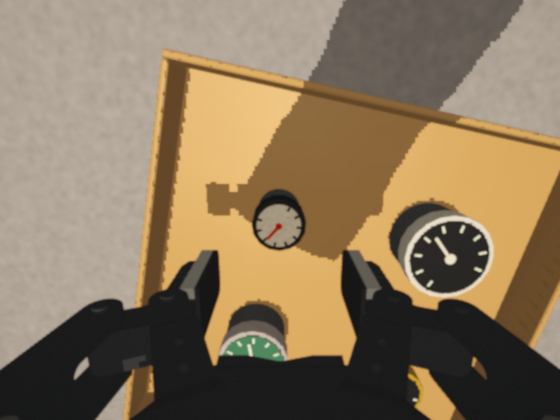

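Dial 36 is at (279,226), centred between the fingers. I descend and close.

```bash
python3 -m inch '[1,0,-30,0,0,0,65,1,0,-55,0,0,0,65,1,0,-72,0,0,0,65,1,0,-82,0,0,0,65,1,0,-88,0,0,0,65,1,0,-88,0,0,0,65]'&&python3 -m inch '[0,0,0,0,0,0,30,0,0,0,0,0,0,30,0,0,0,0,0,0,30,0,0,0,0,0,0,30,0,0,0,0,0,0,30,0,0,0,0,0,0,30]'
```

```text
clock: 4.2
eef_pos: [0.4749, -0.2629, 0.0424]
tool_rot: [0.001, 1.0, -0.0, 0.0]
ft_force: [1.3, -0.3, -0.2]
grip_width: 0.0555
grasp_force: 0.0
clock: 4.7
eef_pos: [0.4758, -0.2637, 0.0441]
tool_rot: [0.001, 1.0, -0.001, 0.002]
ft_force: [-0.0, -0.1, 6.8]
grip_width: 0.0342
grasp_force: 59.8
```

```bash
python3 -m inch '[0,0,4,0,0,0,30,0,0,10,0,0,0,30,0,0,20,0,0,0,30,0,0,35,0,0,0,30,0,0,50,0,0,0,30,0,0,60,0,0,0,30,0,0,60,0,0,0,30]'
python3 - <<'E'
from h import *
cv2.imwrite("pics/w3.png",bot.camera("wrist")[150:420,100:460]);cv2.imwrite("pics/s3.png",cv2.resize(bot.camera("scene")[80:230,110:310],None,fx=3,fy=3))
a=cv2.imread("pics/w3.png");b=cv2.imread("pics/s3.png");cv2.imwrite("pics/ws3.png",np.hstack([cv2.resize(a,(400,300)),cv2.resize(b,(400,300))]))
E
```

```text
clock: 5.28
eef_pos: [0.476, -0.2639, 0.1053]
tool_rot: [0.001, 1.0, -0.001, 0.002]
ft_force: [-0.1, -0.0, 0.2]
grip_width: 0.0339
grasp_force: 59.6
```

View pics/ws3.png

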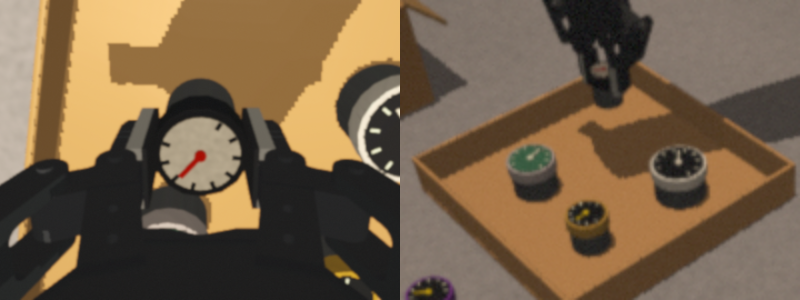

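The gauge is lifted and upright. I carry it to the red pad.

```bash
python3 -m inch '[0,10,20,0,0,0,30,-2,35,40,0,0,0,30,-5,65,60,0,0,0,30,-8,95,60,0,0,0,30,-11,125,60,0,0,0,30,-14,155,60,0,0,0,30,-17,190,60,0,0,0,30,-20,225,60,0,0,0,30]'&& python3 -m inch '[-2,35,0,0,0,0,30,-4,70,0,0,0,0,30,-6,105,0,0,0,0,30,-8,140,0,0,0,0,30,-12,170,0,0,0,0,30,-14,200,0,0,0,0,30,-16,220,0,0,0,0,30,-16,227,0,0,0,0,30]'
python3 - <<'E'
from h import *
look("wrist","w4",["pad_red","pad_mid1","pad_end"],.012)
KT,im=look("top",None,[]) 
hsv=cv2.cvtColor(cv2.imread("pics/top0.png"),cv2.COLOR_BGR2HSV)
m=cv2.inRange(hsv,(0,0,60),(180,60,160))
m[:, :150]=0;m[:,245:]=0
r=((hsv[...,0]<4)|(hsv[...,0]>176))&(hsv[...,1]>200)
for mk in(m,r.astype(np.uint8)):
    n,l,s,c=cv2.connectedComponentsWithStats(mk)
    for i in range(1,n):
        if 500<s[i,4]<1500:print(c[i].round(1),s[i,4],atz(KT,c[i],.016).round(4))
E
```

```text
clock: 6.05
eef_pos: [0.4532, -0.0367, 0.1613]
tool_rot: [0.002, 1.0, 0.0, -0.001]
ft_force: [0.7, 0.8, -0.6]
grip_width: 0.034
grasp_force: 59.8
clock: 6.72
eef_pos: [0.4373, 0.1915, 0.1612]
tool_rot: [-0.001, 1.0, 0.0, -0.001]
ft_force: [0.2, 0.0, -0.0]
grip_width: 0.0337
grasp_force: 59.8
pt pad_red 0.73 [273.9 204.1] [0.442  0.1867 0.012 ]
  sil 0.61 [273.4 200.9] 42.2 at+20mm [0.4341 0.1867 0.032 ]
pt pad_mid1 0.76 [285.2 359.5] [0.5972 0.1971 0.012 ]
  sil 0.76 [280.5 351.5] 35.6 at+20mm [0.5718 0.1925 0.032 ]
  sil 0.22 [273.5 201.7] 42.0 at+20mm [0.4347 0.1867 0.032 ]
[194.6 184.4] 724 [0.6695 0.1961 0.016 ]
[196.4 220.2] 752 [0.5927 0.1928 0.016 ]
[198.2 256.9] 787 [0.5162 0.1895 0.016 ]
[200.  294.8] 874 [0.4395 0.1863 0.016 ]
```

View pics/w4.png

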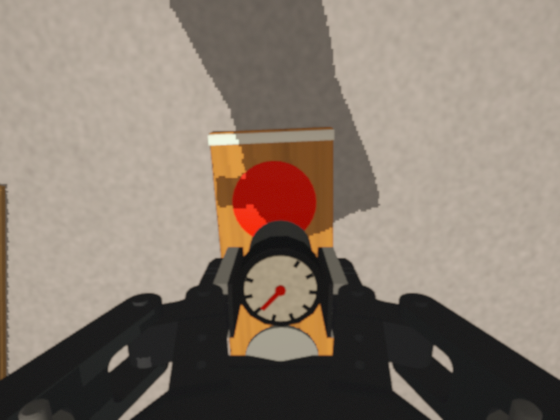

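The red pad centre is at (274,202), and top and wrist agree on about (0.440, 0.1865). I lower the gauge.

```bash
python3 -m inch '[3,-5,-30,0,0,0,30,3,-5,-60,0,0,0,30,3,-5,-80,0,0,0,30,3,-5,-93,0,0,0,30,3,-5,-101,0,0,0,30,3,-5,-104,0,0,0,30,3,-5,-104,0,0,0,30]'&& python3 -m inch '[0,0,-1,0,0,0,30,0,0,-2,0,0,0,30,0,0,-2,0,0,0,30]'
```

```text
clock: 7.7
eef_pos: [0.4414, 0.1835, 0.0581]
tool_rot: [0.002, 1.0, -0.0, -0.0]
ft_force: [1.2, 0.3, -1.1]
grip_width: 0.0339
grasp_force: 59.8
clock: 7.95
eef_pos: [0.4421, 0.1843, 0.0571]
tool_rot: [0.001, 1.0, 0.0, 0.001]
ft_force: [0.2, -0.3, -0.1]
grip_width: 0.034
grasp_force: 59.8
```

```bash
python3 -m inch '[-1,2,-1,0,0,0,30,-1,2,-2,0,0,0,30,-1,2,-2,0,0,0,30]'&& python3 -m inch '[0,0,-1,0,0,0,30,0,0,-1,0,0,0,30]'
```

```text
clock: 8.2
eef_pos: [0.4407, 0.1866, 0.0551]
tool_rot: [0.001, 1.0, 0.0, 0.001]
ft_force: [-0.8, -0.1, 4.1]
grip_width: 0.0338
grasp_force: 60.4
clock: 8.37
eef_pos: [0.4408, 0.1866, 0.055]
tool_rot: [0.001, 1.0, 0.001, 0.001]
ft_force: [-3.5, -0.8, 12.6]
grip_width: 0.0339
grasp_force: 61.2
```

```bash
python3 -m inch '[0,0,1,0,0,0,30,0,0,1,0,0,0,65,0,0,1,0,0,0,65,0,0,1,0,0,0,65,0,0,1,0,0,0,65,0,0,1,0,0,0,65]'&& python3 -m inch '[0,0,8,0,0,0,65,0,0,25,0,0,0,65,0,0,55,0,0,0,65,0,0,90,0,0,0,65,0,0,130,0,0,0,65,0,0,130,0,0,0,65]'
python3 - <<'E'
from h import *
KT,im=look("wrist","w5",G[:1]+["pad_red"],.036);look("top","t5",[])
print(bot.get_obs()["eef_pos"])
b=cv2.imread("pics/t5.png")[160:330,150:260]
cv2.imwrite("pics/wt5.png",np.hstack([im,cv2.resize(b,(240,420))]))
E
```

```text
clock: 8.87
eef_pos: [0.4403, 0.186, 0.054]
tool_rot: [0.001, 1.0, -0.0, -0.0]
ft_force: [0.1, 1.4, -0.2]
grip_width: 0.0555
grasp_force: 0.0
clock: 9.37
eef_pos: [0.4446, 0.1878, 0.1925]
tool_rot: [0.001, 1.0, 0.003, 0.007]
ft_force: [1.4, 0.1, 0.5]
grip_width: 0.0555
grasp_force: 0.0
pt gauge_36_center 0.91 [275.  190.8] [0.4419 0.1846 0.036 ]
pt gauge_36_center 0.27 [281.4 259.3] [0.5057 0.19   0.036 ]
  sil 0.95 [276.6 190.9] 24.6 at+20mm [0.4371 0.1861 0.056 ]
pt pad_red 0.56 [277.7 187. ] [0.4386 0.1869 0.036 ]
  sil 0.61 [277. 183.] 38.3 at+20mm [0.4307 0.1864 0.056 ]
[0.43925095 0.18554047 0.18281276]
```

View pics/wt5.png

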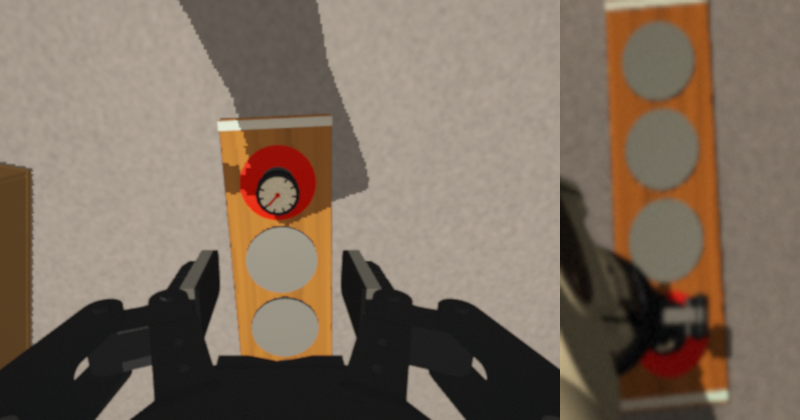

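The gauge stands on the red pad: dial (278,195), pad circle (278,182), next pads (282,260) and (285,327). I compute its centring and the pad positions.

```bash
python3 - <<'E'
from h import *
KT=cam("wrist");im=bot.camera("wrist")
print("dial",atz(KT,(278,195),.056).round(4))
for uv in[(278,182),(282,260),(285,327)]:
    print(uv,atz(KT,uv,.016).round(4),*circ(KT,im,uv,.07,.016)[0])
print(circ(KT,im,(278,195),.036,.056)[0])
w=cv2.imread("pics/w1.png")
E
```

```text
dial [0.4306 0.1841 0.056 ]
(278, 182) [0.4285 0.1839 0.016 ]
(282, 260) [0.5028 0.1873 0.016 ]
(285, 327) [0.5752 0.1903 0.016 ]
[]
```

Centred to about 2 mm. Now the brass 44.

```bash
python3 -m inch '[20,-40,0,0,0,0,75,38,-76,0,0,0,0,75,56,-112,0,0,0,0,75,74,-148,0,0,0,0,75,92,-184,0,0,0,0,75,110,-220,0,0,0,0,75,125,-252,0,0,0,0,75,140,-285,0,0,0,0,75]'&& python3 -m inch '[15,-30,-10,0,0,0,75,28,-60,-25,0,0,0,75,31,-78,-45,0,0,0,75,31,-78,-54,0,0,0,75,31,-78,-54,0,0,0,75,31,-78,-54,0,0,0,75]'
python3 - <<'E'
from h import *
print(bot.get_obs()["eef_pos"].round(4))
KT,im=look("wrist","w6",G[1:2])
E
```

```text
clock: 10.38
eef_pos: [0.5802, -0.1008, 0.1826]
tool_rot: [0.002, 1.0, 0.0, -0.001]
ft_force: [1.0, 0.7, -0.3]
grip_width: 0.0643
grasp_force: 0.0
clock: 10.88
eef_pos: [0.6101, -0.1761, 0.1285]
tool_rot: [0.001, 1.0, 0.001, -0.002]
ft_force: [0.8, 0.0, -0.5]
grip_width: 0.0641
grasp_force: 0.0
[ 0.6101 -0.1761  0.1285]
pt gauge_44_center 0.86 [281.1 217.9] [ 0.6122 -0.175   0.025 ]
  sil 0.93 [278.6 221.1] 36.2 at+20mm [ 0.6081 -0.1767  0.045 ]
```

View pics/w6.png

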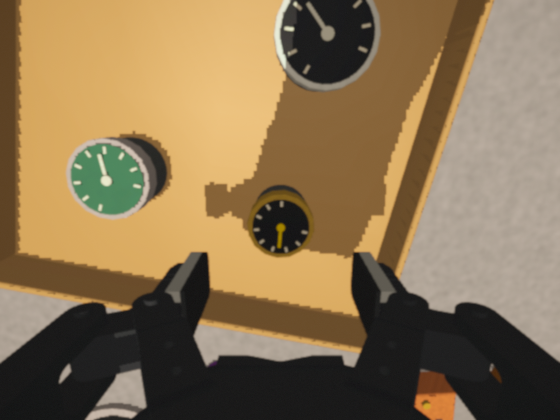

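Brass dial is at (281,226), well centred. I descend and grip.

```bash
python3 -m inch '[2,0,-30,0,0,0,75,2,0,-55,0,0,0,75,2,0,-72,0,0,0,75,2,0,-81,0,0,0,75,2,0,-85,0,0,0,75,2,0,-85,0,0,0,75]'&&python3 -m inch '[0,0,0,0,0,0,35,0,0,0,0,0,0,35,0,0,0,0,0,0,35,0,0,0,0,0,0,35,0,0,0,0,0,0,35,0,0,0,0,0,0,35]'&&python3 -m inch '[0,0,4,0,0,0,35,0,0,12,0,0,0,35,0,0,25,0,0,0,35,0,0,45,0,0,0,35,0,0,70,0,0,0,35,0,0,95,0,0,0,35,0,0,120,0,0,0,35,0,0,120,0,0,0,35]'
```

```text
clock: 11.53
eef_pos: [0.6136, -0.1763, 0.0456]
tool_rot: [0.001, 1.0, 0.0, 0.0]
ft_force: [-0.2, 0.7, -0.6]
grip_width: 0.0642
grasp_force: 0.0
clock: 12.03
eef_pos: [0.615, -0.1773, 0.0476]
tool_rot: [0.001, 1.0, -0.0, 0.002]
ft_force: [0.4, 0.0, 6.7]
grip_width: 0.0418
grasp_force: 61.0
clock: 12.7
eef_pos: [0.6163, -0.1779, 0.1721]
tool_rot: [0.001, 1.0, -0.001, 0.005]
ft_force: [0.4, -0.2, 0.2]
grip_width: 0.0418
grasp_force: 60.7
```

```bash
python3 -m inch '[-4,15,0,0,0,0,35,-12,45,0,0,0,0,35,-21,78,0,0,0,0,35,-30,112,0,0,0,0,35,-39,146,0,0,0,0,35,-48,180,0,0,0,0,35,-57,214,0,0,0,0,35,-66,248,0,0,0,0,35]'&&python3 -m inch '[-9,34,0,0,0,0,35,-17,65,0,0,0,0,35,-24,90,-10,0,0,0,35,-29,108,-30,0,0,0,35,-32,117,-50,0,0,0,35,-32,119,-70,0,0,0,35,-32,119,-80,0,0,0,35,-32,119,-80,0,0,0,35]'
python3 -m inch '[0,0,0,0,0,0,35,0,0,0,0,0,0,35]'; python3 - <<'E'
from h import *
look("wrist",None,["pad_mid1","pad_red"],.012);look("wrist","w7",G[:2],.06)
E
```

```text
clock: 13.37
eef_pos: [0.5463, 0.0723, 0.165]
tool_rot: [0.002, 1.0, -0.0, -0.0]
ft_force: [0.6, -0.2, -0.5]
grip_width: 0.0421
grasp_force: 60.8
clock: 14.03
eef_pos: [0.513, 0.1893, 0.0824]
tool_rot: [0.001, 1.0, -0.001, -0.003]
ft_force: [-0.1, 0.3, -0.9]
grip_width: 0.0421
grasp_force: 60.8
clock: 14.2
eef_pos: [0.5164, 0.1898, 0.0863]
tool_rot: [0.002, 1.0, 0.0, 0.001]
ft_force: [-0.8, -0.5, 0.0]
grip_width: 0.0415
grasp_force: 60.8
pt pad_mid1 0.62 [290.  338.1] [0.5958 0.1966 0.012 ]
  sil 0.84 [279.7 228.8] 57.4 at+20mm [0.5097 0.1898 0.032 ]
  sil 0.76 [285.  337.5] 51.5 at+20mm [0.58   0.1928 0.032 ]
  sil 0.62 [272.5  95.4] 66.8 at+20mm [0.4396 0.1865 0.032 ]
  sil 0.57 [280.  228.8] 57.6 at+20mm [0.5096 0.19   0.032 ]
pt gauge_36_center 0.98 [268.7 100.3] [0.4426 0.1855 0.06  ]
  sil 0.83 [270.9  93.9] 43.4 at+20mm [0.4411 0.187  0.08  ]
pt gauge_44_center 0.68 [281.8 261.4] [0.5159 0.1909 0.06  ]
  sil 0.86 [278.4 266.4] 59.4 at+20mm [0.5087 0.1894 0.08  ]
```

View pics/w7.png

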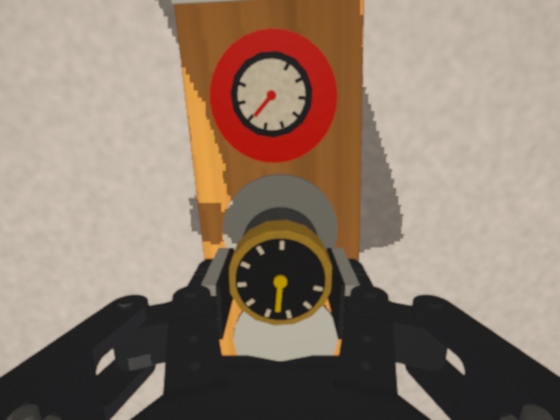

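Gauge 36 is centred on red at (271,96). The brass gauge is held over the next pad, whose arc spans columns 224–337. I lower and release.

```bash
python3 -m inch '[0,0,-10,0,0,0,35,0,0,-18,0,0,0,35,0,0,-24,0,0,0,35,0,0,-26,0,0,0,35,0,0,-27,0,0,0,35,0,0,-27,0,0,0,35]'&&python3 -m inch '[0,0,-1,0,0,0,35,0,0,-1,0,0,0,35]'
```

```text
clock: 15.2
eef_pos: [0.5144, 0.1897, 0.0586]
tool_rot: [0.001, 1.0, -0.0, -0.001]
ft_force: [-4.4, -2.0, 7.7]
grip_width: 0.0417
grasp_force: 61.7
clock: 15.37
eef_pos: [0.5144, 0.1897, 0.0585]
tool_rot: [0.001, 1.0, -0.0, -0.001]
ft_force: [-5.5, -1.8, 14.3]
grip_width: 0.0418
grasp_force: 62.3
```

```bash
python3 -m inch '[1,0,2,0,0,0,35,1,0,2,0,0,0,80,1,0,2,0,0,0,80,1,0,2,0,0,0,80,1,0,2,0,0,0,80,1,0,2,0,0,0,80]'&& python3 -m inch '[0,0,8,0,0,0,80,0,0,25,0,0,0,80,0,0,55,0,0,0,80,0,0,90,0,0,0,80,0,0,120,0,0,0,80,0,0,120,0,0,0,80]'&&python3 -m inch '[5,-35,0,0,0,0,80,10,-75,0,0,0,0,80,15,-115,0,0,0,0,80,20,-155,0,0,0,0,80,25,-195,0,0,0,0,80,30,-235,0,0,0,0,80,35,-275,0,0,0,0,80,40,-315,0,0,0,0,80]'&&python3 -m inch '[5,-38,0,0,0,0,80,10,-75,0,0,0,0,80,15,-110,-15,0,0,0,80,20,-145,-30,0,0,0,80,23,-157,-45,0,0,0,80,23,-157,-50,0,0,0,80,23,-157,-50,0,0,0,80,23,-157,-50,0,0,0,80]'
python3 - <<'E'
from h import *
print(bot.get_obs()["eef_pos"].round(4))
KT,im=look("wrist","w8",G[2:3])
E
```

```text
clock: 15.87
eef_pos: [0.5162, 0.19, 0.0589]
tool_rot: [0.001, 1.0, -0.0, -0.0]
ft_force: [-0.1, 0.1, 0.1]
grip_width: 0.0682
grasp_force: 0.0
clock: 16.37
eef_pos: [0.5202, 0.1914, 0.187]
tool_rot: [0.001, 1.0, 0.002, 0.006]
ft_force: [1.0, 0.1, 0.6]
grip_width: 0.0683
grasp_force: 0.0
clock: 17.03
eef_pos: [0.5562, -0.1269, 0.1796]
tool_rot: [0.001, 1.0, 0.0, 0.0]
ft_force: [0.7, -0.0, -0.9]
grip_width: 0.0683
grasp_force: 0.0
clock: 17.7
eef_pos: [0.579, -0.281, 0.1291]
tool_rot: [0.001, 1.0, 0.001, -0.001]
ft_force: [-0.5, -0.3, -0.2]
grip_width: 0.068
grasp_force: 0.0
[ 0.579  -0.281   0.1291]
pt gauge_52_center 0.91 [276.9 213.6] [ 0.5785 -0.2828  0.025 ]
  sil 0.85 [274.6 220.3] 42.0 at+20mm [ 0.577  -0.2842  0.045 ]
```

View pics/w8.png

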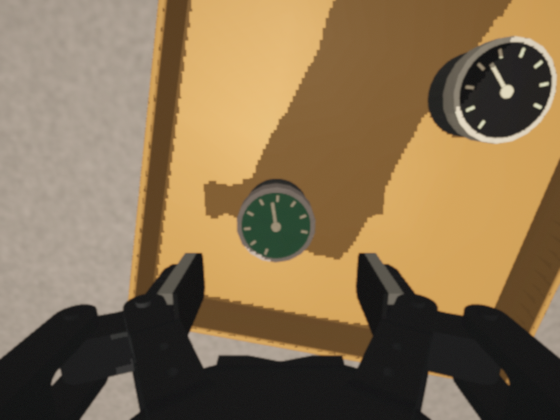

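Green dial is at (276,226), about 2 mm toward −y. I descend and grip.

```bash
python3 -m inch '[1,-2,-30,0,0,0,80,1,-2,-55,0,0,0,80,1,-2,-72,0,0,0,80,1,-2,-81,0,0,0,80,1,-2,-86,0,0,0,80,1,-2,-86,0,0,0,80]'&&python3 -m inch '[0,0,0,0,0,0,45,0,0,0,0,0,0,45,0,0,0,0,0,0,45,0,0,0,0,0,0,45,0,0,0,0,0,0,45,0,0,0,0,0,0,45]'&&python3 -m inch '[0,0,4,0,0,0,45,0,0,12,0,0,0,45,0,0,25,0,0,0,45,0,0,45,0,0,0,45,0,0,70,0,0,0,45,0,0,95,0,0,0,45,0,0,120,0,0,0,45,0,0,120,0,0,0,45]'
```

```text
clock: 18.35
eef_pos: [0.5804, -0.2833, 0.0432]
tool_rot: [0.001, 1.0, 0.0, -0.0]
ft_force: [-0.6, 0.7, 1.0]
grip_width: 0.0686
grasp_force: 0.0
clock: 18.85
eef_pos: [0.5819, -0.2845, 0.0455]
tool_rot: [0.001, 1.0, -0.001, 0.002]
ft_force: [1.4, 0.9, 6.6]
grip_width: 0.0501
grasp_force: 62.7
clock: 19.52
eef_pos: [0.583, -0.2854, 0.17]
tool_rot: [0.001, 1.0, -0.002, 0.005]
ft_force: [0.6, 0.6, -0.6]
grip_width: 0.0501
grasp_force: 62.4
```

```bash
python3 -m inch '[0,15,0,0,0,0,45,1,48,0,0,0,0,45,2,84,0,0,0,0,45,3,120,0,0,0,0,45,4,156,0,0,0,0,45,5,192,0,0,0,0,45,6,228,0,0,0,0,45,7,264,0,0,0,0,45]'&&python3 -m inch '[1,36,0,0,0,0,45,2,72,0,0,0,0,45,3,108,0,0,0,0,45,4,144,0,0,0,0,45,5,175,-8,0,0,0,45,5,197,-25,0,0,0,45,5,208,-45,0,0,0,45,5,212,-65,0,0,0,45]'
python3 -m inch '[0,0,-12,0,0,0,45,0,0,-14,0,0,0,45,0,0,-14,0,0,0,45,0,0,-14,0,0,0,45]'; python3 - <<'E'
from h import *
look("wrist",None,["pad_mid1"],.012);look("wrist","w9",G[1:3],.06)
E
```

```text
clock: 20.18
eef_pos: [0.5858, -0.0176, 0.1619]
tool_rot: [0.001, 1.0, 0.0, -0.001]
ft_force: [0.9, -0.6, -1.2]
grip_width: 0.0499
grasp_force: 62.5
clock: 20.85
eef_pos: [0.5909, 0.1952, 0.0966]
tool_rot: [-0.001, 1.0, 0.0, -0.001]
ft_force: [0.4, 0.4, -1.0]
grip_width: 0.0502
grasp_force: 62.5
clock: 21.18
eef_pos: [0.5921, 0.192, 0.0843]
tool_rot: [0.001, 1.0, -0.0, -0.0]
ft_force: [0.3, 0.3, -0.8]
grip_width: 0.0498
grasp_force: 62.4
  sil 0.73 [281.4 231.7] 57.8 at+20mm [0.5863 0.193  0.032 ]
  sil 0.72 [275.   97.5] 67.7 at+20mm [0.5163 0.1899 0.032 ]
pt gauge_44_center 0.58 [277.4  91.3] [0.5162 0.1913 0.06  ]
  sil 0.79 [273.8  84.3] 54.1 at+20mm [0.515  0.1902 0.08  ]
pt gauge_52_center 0.89 [281.8 263.6] [0.5938 0.193  0.06  ]
  sil 0.55 [279.9 272.5] 68.1 at+20mm [0.5883 0.1921 0.08  ]
```

View pics/w9.png

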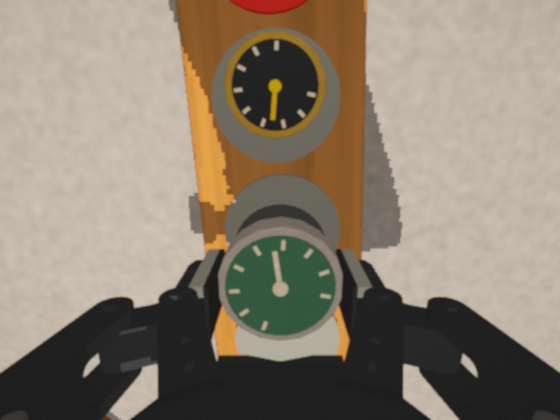

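Brass dial is at (275,85) against its pad at (275,97), so it may be slightly off. I'll quantify it.

```bash
python3 - <<'E'
from h import *
KT=cam("wrist")
print("44 dial",atz(KT,(275.3,84.5),.056).round(4),"pad",atz(KT,(275,96.5),.016).round(4), "held dial x if top at .084",atz(KT,(280,286),.0843-.0405+.04).round(4))
print("36-like: dial",atz(KT,(271.5,94.5),.056).round(4),"pad",atz(KT,(273,95.4),.016).round(4))
E
```

```text
44 dial [0.5128 0.1903 0.056 ] pad [0.5158 0.1896 0.016 ] held dial x if top at .084 [0.5914 0.1921 0.0838]
36-like: dial [0.5167 0.1887 0.056 ] pad [0.5152 0.1886 0.016 ]
```

```bash
python3 -m inch '[1,1,-10,0,0,0,45,1,1,-18,0,0,0,45,1,1,-23,0,0,0,45,1,1,-25,0,0,0,45,1,1,-26,0,0,0,45,1,1,-26,0,0,0,45]'&&python3 -m inch '[0,0,-1,0,0,0,45,0,0,-1,0,0,0,45]'
```

```text
clock: 22.08
eef_pos: [0.5931, 0.193, 0.0577]
tool_rot: [0.001, 1.0, -0.0, -0.001]
ft_force: [0.7, 1.2, -1.2]
grip_width: 0.0499
grasp_force: 62.4
clock: 22.25
eef_pos: [0.5936, 0.1931, 0.0574]
tool_rot: [0.001, 1.0, 0.0, 0.0]
ft_force: [1.0, -0.9, -1.0]
grip_width: 0.0499
grasp_force: 62.4
```

```bash
python3 -m inch '[0,0,-1,0,0,0,45,0,0,-1,0,0,0,45,0,0,-1,0,0,0,45]'
```

```text
clock: 22.5
eef_pos: [0.5935, 0.1931, 0.0565]
tool_rot: [0.001, 1.0, 0.0, 0.0]
ft_force: [0.3, 0.1, -0.8]
grip_width: 0.0498
grasp_force: 62.4
```

```bash
python3 -m inch '[0,0,-1,0,0,0,45,0,0,-1,0,0,0,45,0,0,-1,0,0,0,45]' && python3 -m inch '[0,0,0,0,0,0,60,0,0,0,0,0,0,90,0,0,0,0,0,0,90,0,0,0,0,0,0,90,0,0,0,0,0,0,90,0,0,0,0,0,0,90]'&& python3 -m inch '[0,0,8,0,0,0,90,0,0,25,0,0,0,90,0,0,55,0,0,0,90,0,0,90,0,0,0,90,0,0,122,0,0,0,90,0,0,122,0,0,0,90]'&&python3 -m inch '[-10,-35,0,0,0,0,90,-20,-73,0,0,0,0,90,-30,-110,0,0,0,0,90,-40,-147,0,0,0,0,90,-50,-184,0,0,0,0,90,-60,-220,0,0,0,0,90,-70,-257,0,0,0,0,90,-80,-290,0,0,0,0,90]'&&python3 -m inch '[-10,-30,-5,0,0,0,92,-14,-50,-25,0,0,0,92,-15,-53,-45,0,0,0,92,-15,-53,-50,0,0,0,92,-15,-53,-50,0,0,0,92,-15,-53,-50,0,0,0,92]'
python3 - <<'E'
from h import *
print(bot.get_obs()["eef_pos"].round(4))
KT,im=look("wrist","w10",G[3:])
E
```

```text
clock: 22.75
eef_pos: [0.5935, 0.1931, 0.0564]
tool_rot: [0.001, 1.0, 0.0, 0.0]
ft_force: [-2.7, 0.0, 5.1]
grip_width: 0.0499
grasp_force: 63.0
clock: 23.25
eef_pos: [0.5933, 0.193, 0.055]
tool_rot: [0.001, 1.0, -0.0, -0.0]
ft_force: [0.1, 0.7, 0.3]
grip_width: 0.0768
grasp_force: 0.0
clock: 23.75
eef_pos: [0.5974, 0.1943, 0.1862]
tool_rot: [0.001, 1.0, 0.002, 0.007]
ft_force: [1.2, 0.5, 1.3]
grip_width: 0.0769
grasp_force: 0.0
clock: 24.42
eef_pos: [0.5128, -0.099, 0.178]
tool_rot: [0.002, 1.0, -0.0, 0.001]
ft_force: [0.5, -0.8, -0.2]
grip_width: 0.0768
grasp_force: 0.0
clock: 24.92
eef_pos: [0.4987, -0.1495, 0.1278]
tool_rot: [0.001, 1.0, 0.0, 0.0]
ft_force: [0.4, -1.1, 0.5]
grip_width: 0.0785
grasp_force: 0.0
[ 0.4987 -0.1495  0.1278]
pt gauge_60_center 0.97 [280.9 214.8] [ 0.4987 -0.1486  0.025 ]
  sil 0.64 [279.2 218.3] 47.9 at+20mm [ 0.4949 -0.1498  0.045 ]
```

View pics/w10.png

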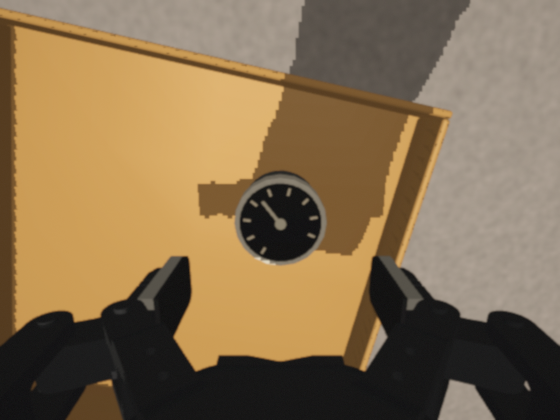

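Dial is at (280,223), centred, and the wall is about 80 mm away. I descend and grip.

```bash
python3 -m inch '[0,0,-30,0,0,0,92,0,0,-55,0,0,0,92,0,0,-72,0,0,0,92,0,0,-81,0,0,0,92,0,0,-85,0,0,0,92,0,0,-85,0,0,0,92]'&&python3 -m inch '[0,0,0,0,0,0,55,0,0,0,0,0,0,55,0,0,0,0,0,0,55,0,0,0,0,0,0,55,0,0,0,0,0,0,55,0,0,0,0,0,0,55]'&&python3 -m inch '[0,0,4,0,0,0,55,0,0,12,0,0,0,55,0,0,25,0,0,0,55,0,0,45,0,0,0,55,0,0,70,0,0,0,55,0,0,95,0,0,0,55,0,0,120,0,0,0,55,0,0,120,0,0,0,55]'
```

```text
clock: 25.57
eef_pos: [0.4986, -0.1496, 0.0423]
tool_rot: [0.001, 1.0, 0.0, -0.0]
ft_force: [0.5, 0.3, -0.3]
grip_width: 0.0789
grasp_force: 0.0
clock: 26.07
eef_pos: [0.5, -0.1503, 0.0442]
tool_rot: [0.001, 1.0, -0.0, 0.002]
ft_force: [-1.0, 1.2, 6.3]
grip_width: 0.0581
grasp_force: 64.6
clock: 26.73
eef_pos: [0.5014, -0.1509, 0.1682]
tool_rot: [0.001, 1.0, -0.001, 0.005]
ft_force: [2.2, -0.2, -0.8]
grip_width: 0.0584
grasp_force: 64.5
```

```bash
python3 -m inch '[6,13,0,0,0,0,55,20,41,0,0,0,0,55,35,71,0,0,0,0,55,50,101,0,0,0,0,55,65,131,0,0,0,0,55,80,162,0,0,0,0,55,95,193,0,0,0,0,55,110,223,0,0,0,0,55]'&&python3 -m inch '[15,30,0,0,0,0,55,29,60,0,0,0,0,55,42,86,0,0,0,0,55,52,106,-5,0,0,0,55,59,119,-20,0,0,0,55,61,123,-40,0,0,0,55,61,123,-60,0,0,0,55,61,123,-77,0,0,0,55]'
python3 -m inch '[0,0,0,0,0,0,55,0,0,0,0,0,0,55,0,0,0,0,0,0,55]'; python3 - <<'E'
from h import *
look("wrist",None,["pad_mid1"],.012);look("wrist","w11",G[2:],.06)
E
```

```text
clock: 27.4
eef_pos: [0.6083, 0.0746, 0.1618]
tool_rot: [0.001, 1.0, -0.0, -0.001]
ft_force: [0.4, 0.0, -1.7]
grip_width: 0.0582
grasp_force: 64.5
clock: 28.07
eef_pos: [0.6684, 0.1966, 0.0828]
tool_rot: [0.001, 1.0, -0.0, -0.001]
ft_force: [-0.5, 0.4, -1.4]
grip_width: 0.0578
grasp_force: 64.5
clock: 28.32
eef_pos: [0.6698, 0.196, 0.0861]
tool_rot: [0.001, 1.0, 0.0, 0.0]
ft_force: [-0.3, -0.8, -0.6]
grip_width: 0.058
grasp_force: 64.6
  sil 0.84 [275.2  99. ] 64.2 at+20mm [0.5946 0.1939 0.032 ]
  sil 0.77 [267.    0.5] 40.0 at+20mm [0.5513 0.1904 0.032 ]
  sil 0.85 [272.   88.7] 62.4 at+20mm [0.5936 0.1936 0.08  ]
pt gauge_60_center 0.93 [276.7 264.9] [0.6726 0.1947 0.06  ]
pt gauge_60_center 0.23 [270.5  91.9] [0.5936 0.1925 0.06  ]
  sil 0.68 [279.3 273.1] 77.4 at+20mm [0.6667 0.196  0.08  ]
```

View pics/w11.png

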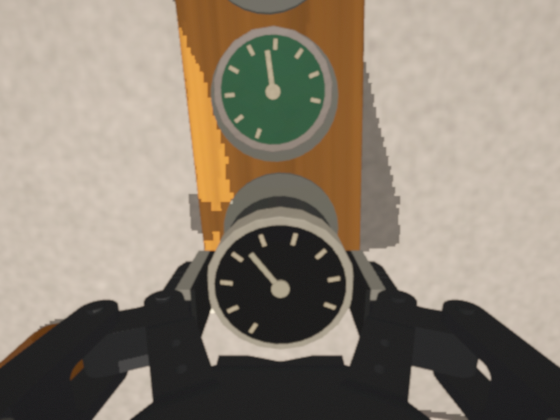

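The green gauge is centred on its pad at (273,92), and the largest is over the end pad. I lower it.

```bash
python3 -m inch '[0,0,-10,0,0,0,55,0,0,-19,0,0,0,55,0,0,-25,0,0,0,55,0,0,-28,0,0,0,55,0,0,-29,0,0,0,55,0,0,-29,0,0,0,55]'&&python3 -m inch '[0,0,-1,0,0,0,55,0,0,-1,0,0,0,55,0,0,-1,0,0,0,55]'
```

```text
clock: 29.22
eef_pos: [0.669, 0.1959, 0.0556]
tool_rot: [0.001, 1.0, -0.0, -0.001]
ft_force: [-0.1, 0.4, -1.7]
grip_width: 0.0578
grasp_force: 64.7
clock: 29.47
eef_pos: [0.6695, 0.1961, 0.0553]
tool_rot: [0.001, 1.0, 0.0, 0.0]
ft_force: [0.2, -0.2, -0.5]
grip_width: 0.058
grasp_force: 64.8
```

```bash
python3 -m inch '[0,0,-1,0,0,0,55,0,0,-1,0,0,0,55,0,0,-1,0,0,0,70,0,0,-1,0,0,0,92,0,0,-1,0,0,0,92,0,0,-1,0,0,0,92,0,0,-1,0,0,0,92,0,0,-1,0,0,0,92]'&& python3 -m inch '[0,0,8,0,0,0,92,0,0,25,0,0,0,92,0,0,55,0,0,0,92,0,0,90,0,0,0,92,-15,0,120,0,0,0,92,-35,0,150,0,0,0,92,-60,-2,180,0,0,0,92,-90,-3,200,0,0,0,92]'&&python3 -m inch '[-35,0,5,0,0,0,92,-60,0,5,0,0,0,92,-75,0,5,0,0,0,92,-75,0,5,0,0,0,92,-75,0,5,0,0,0,92,-75,0,5,0,0,0,92]'
python3 - <<'E'
from h import *
o=bot.get_obs();print(o["eef_pos"].round(4),o["tool_rot"].round(4))
look("wrist","w12",G+["pad_mid1"],.036)
E
```

```text
clock: 30.13
eef_pos: [0.6695, 0.196, 0.0542]
tool_rot: [0.001, 1.0, -0.0, -0.0]
ft_force: [-0.2, 0.1, -0.1]
grip_width: 0.0785
grasp_force: 0.0
clock: 30.8
eef_pos: [0.5801, 0.1931, 0.2581]
tool_rot: [0.002, 1.0, 0.001, 0.003]
ft_force: [1.0, 0.1, 0.8]
grip_width: 0.0783
grasp_force: 0.0
clock: 31.3
eef_pos: [0.5053, 0.1932, 0.2599]
tool_rot: [0.001, 1.0, 0.0, 0.001]
ft_force: [0.6, 0.8, -0.1]
grip_width: 0.0787
grasp_force: 0.0
[0.5053 0.1932 0.2599] [1.5e-03 1.0e+00 2.0e-04 8.0e-04]
pt gauge_36_center 0.92 [272.6 118. ] [0.442  0.1863 0.036 ]
  sil 0.98 [271.5 116.6] 19.4 at+20mm [0.4404 0.1857 0.056 ]
pt gauge_44_center 0.74 [279.8 186.5] [0.5119 0.1934 0.036 ]
pt gauge_44_center 0.3 [269.8 116.3] [0.4403 0.1836 0.036 ]
  sil 0.7 [276. 190.] 23.2 at+20mm [0.5111 0.1896 0.056 ]
  sil 0.89 [279.5 259. ] 27.6 at+20mm [0.5859 0.1929 0.056 ]
pt gauge_60_center 0.77 [281.  318.3] [0.6717 0.1944 0.036 ]
  sil 0.91 [281.2 317.9] 31.0 at+20mm [0.6575 0.1946 0.056 ]
pt pad_mid1 0.16 [279.8 316.1] [0.6687 0.193  0.036 ]
  sil 0.9 [276.5 186.9] 31.1 at+20mm [0.5079 0.1901 0.056 ]
  sil 0.65 [279.9 248.6] 29.1 at+20mm [0.5741 0.1933 0.056 ]
```

View pics/w12.png

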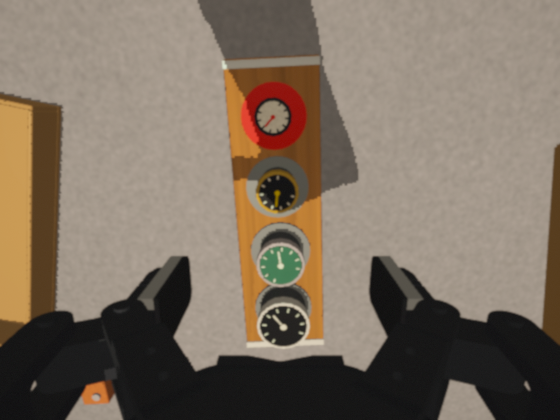

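```bash
python3 - <<'E'
from h import *
KT=cam("wrist")
for uv in[(273,117.5),(277,191.5),(280,264),(283.5,326)]:print(atz(KT,uv,.056).round(4))
print(atz(KT,(273.5,115.5),.016).round(4),atz(KT,(277.5,187),.016).round(4))
E
```

```text
[0.44   0.1869 0.056 ]
[0.5112 0.1903 0.056 ]
[0.59   0.1931 0.056 ]
[0.666  0.1969 0.056 ]
[0.4385 0.1866 0.016 ] [0.5154 0.1905 0.016 ]
```

All four are upright and in order, but brass sits about 4 mm off in −x. I regrip it and shift it +4 mm.

```bash
python3 -m inch '[7,-3,-40,0,0,0,78,7,-3,-80,0,0,0,78,7,-3,-118,0,0,0,78,7,-3,-150,0,0,0,78,7,-3,-175,0,0,0,78,7,-3,-192,0,0,0,78,7,-3,-200,0,0,0,78,7,-3,-200,0,0,0,78]'&&python3 -m inch '[0,0,0,0,0,0,78,0,0,0,0,0,0,35,0,0,0,0,0,0,35,0,0,0,0,0,0,35,0,0,0,0,0,0,35,0,0,0,0,0,0,35,0,0,0,0,0,0,35]'
```

```text
clock: 32.52
eef_pos: [0.5099, 0.1895, 0.0573]
tool_rot: [0.001, 1.0, -0.001, -0.002]
ft_force: [0.1, 0.8, 0.6]
grip_width: 0.067
grasp_force: 0.0
clock: 33.1
eef_pos: [0.5131, 0.1906, 0.0616]
tool_rot: [0.001, 1.0, 0.001, 0.002]
ft_force: [-0.6, -0.3, 6.2]
grip_width: 0.0417
grasp_force: 60.9
```

```bash
python3 -m inch '[0,0,3,0,0,0,35,0,0,6,0,0,0,35,2,0,8,0,0,0,35,4,0,8,0,0,0,35,4,0,8,0,0,0,35,4,0,8,0,0,0,35]'&&python3 -m inch '[0,0,-2,0,0,0,35,0,0,-4,0,0,0,35,0,0,-5,0,0,0,35,0,0,-6,0,0,0,35,0,0,-6,0,0,0,35]'
```

```text
clock: 33.6
eef_pos: [0.5154, 0.19, 0.0671]
tool_rot: [0.001, 1.0, -0.0, -0.0]
ft_force: [0.1, 0.2, -0.2]
grip_width: 0.0414
grasp_force: 60.8
clock: 34.02
eef_pos: [0.515, 0.1899, 0.0616]
tool_rot: [0.001, 1.0, -0.0, -0.0]
ft_force: [-2.3, -0.8, 3.3]
grip_width: 0.0417
grasp_force: 61.2
```

```bash
python3 -m inch '[0,0,3,0,0,0,35,2,0,4,0,0,0,35,2,0,4,0,0,0,35,2,0,4,0,0,0,35,2,0,2,0,0,0,35,2,0,1,0,0,0,35,2,0,0,0,0,0,35,2,0,0,0,0,0,35]'&&python3 -m inch '[0,0,0,0,0,0,50,0,0,0,0,0,0,80,0,0,0,0,0,0,80,0,0,0,0,0,0,80,0,0,0,0,0,0,80,0,0,0,0,0,0,80]'&&python3 -m inch '[0,0,10,0,0,0,80,0,0,30,0,0,0,80,0,0,65,0,0,0,80,0,0,105,0,0,0,80,-2,0,145,0,0,0,80,-5,0,180,0,0,0,80,-10,0,200,0,0,0,80,-10,0,200,0,0,0,80]'&&python3 -m inch '[0,0,0,0,0,0,80,0,0,0,0,0,0,80,0,0,0,0,0,0,80]'
python3 - <<'E'
from h import *
print(bot.get_obs()["eef_pos"].round(4));KT,im=look("wrist","w13",[])
cv2.imwrite("pics/w13c.png",cv2.resize(im[50:360,190:370],None,fx=1.9,fy=1.9,interpolation=2))
E
```

```text
clock: 34.68
eef_pos: [0.5172, 0.19, 0.0616]
tool_rot: [0.001, 1.0, -0.0, -0.0]
ft_force: [-1.2, 0.0, 2.8]
grip_width: 0.0417
grasp_force: 61.1
clock: 35.18
eef_pos: [0.5175, 0.1901, 0.0613]
tool_rot: [0.001, 1.0, 0.0, 0.0]
ft_force: [0.5, -0.7, -1.3]
grip_width: 0.0684
grasp_force: 0.0
clock: 35.85
eef_pos: [0.5093, 0.191, 0.2684]
tool_rot: [0.001, 1.0, 0.002, 0.005]
ft_force: [0.3, 0.1, -0.1]
grip_width: 0.0684
grasp_force: 0.0
clock: 36.1
eef_pos: [0.5066, 0.1897, 0.2598]
tool_rot: [0.001, 1.0, -0.001, -0.001]
ft_force: [0.1, 0.4, 0.0]
grip_width: 0.0683
grasp_force: 0.0
[0.5066 0.1897 0.2598]
```

View pics/w13c.png

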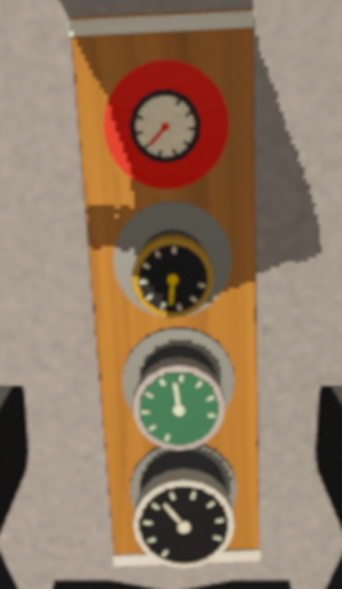

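All four dials are up and in order. One last spacing check.

```bash
python3 - <<'E'
from h import *
KT=cam("wrist")
P=np.array([atz(KT,(190+a/1.9,50+b/1.9),.056) for a,b in[(165,126),(173,281),(178.5,410),(184,527)]])
print(P.round(4),np.diff(P[:,0]).round(4));print([atz(KT,(190+a/1.9,50+b/1.9),.016).round(4).tolist() for a,b in[(166,124),(173,262)]])
E
```

```text
[[0.4405 0.1869 0.056 ]
 [0.5194 0.1908 0.056 ]
 [0.5937 0.1937 0.056 ]
 [0.6692 0.1971 0.056 ]] [0.0789 0.0743 0.0755]
[[0.4396, 0.1871, 0.016], [0.5179, 0.1909, 0.016]]
```

```bash
python3 -c "
from workcell import bot
print(bot.job_done())"
```

```text
the job is handed in; nothing more can be done
None
```

The job is handed in: all four gauges stand dial-up on the pads in size order from the red pad, each within about 3 mm of its pad's middle by the wrist camera; none was tipped and the jar and relay were left alone.

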